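Seal a tin in the clip-top canister

TASK

Stand the slim silver tin upright inside the open clip-top canister, shut the canister's lid over it, then swing the wire bail up and over the top of the lid, past the two sprung cams, until it is fully home against its stop behind them. Do not disturb the salt shaker and the jam jar.

Things in the scene. Friction and masses are not known exactly. Their poses are not given: they have to be found in the camera images.
- canister: Squat round white ceramic canister with a hinged wooden lid and a wire bail, fixed to the worktop. Outer diameter 108 mm, inner 97 mm, rim 74 mm and inner floor 8 mm above the worktop. Origin: centre of its underside. z is up; its x axis points from the front (bail side, towards the robot) to the back (lid hinge).
- lid_hinge (a point): Middle of the lid's hinge axis, which runs along the canister's y: 60 mm behind the canister's axis, 74 mm above the worktop.
- bail_pivot (a point): Middle of the bail's pivot axis, which runs along the canister's y through the canister's axis, 34 mm above the worktop. The pivot bosses stand out to y = +-67 mm.
- lid (a joint): Angle of the lid (rad): 0 = shut flat on the rim, 1.57 = standing upright behind the mouth, stop at 2.1. A stiff hinge: the lid stays wherever it is left and needs about 3 N at its free edge to move. The lid is a wooden disc, 112 mm in diameter, 12 mm thick, its underside at rim height when shut, with a second round step on top, 92 mm in diameter and 10 mm high.
- lid_edge (a point): Middle of the lid's free edge, the point farthest from the hinge (116 mm from it, at half the 12 mm disc's thickness).
- lid_top (a point): Middle of the step's top face (96 mm above the worktop when shut). 36 mm to either side of it along y stands a steel cam (24 mm long in y, 12 mm thick in x, top 25 mm above the step, so 121 mm above the worktop when shut). Between the cams 48 mm are free. z: out of the lid.
- bail (a joint): Angle of the wire bail (rad): 0 = level out to the front, 1.57 = upright over the lid's middle, stop at 1.76 = fully home. Slightly stiff, stays where left (about 2 N at the bar). With the lid shut, from about 1.48 its bar meets the sprung cams, which give 3 mm: about 5 to 10 N take it over the top, and from about 1.68 it is held behind them. A raised bail keeps an open lid from shutting.
- bail_bar (a point): Middle of the bail's cross bar: a round grey sleeve 12 mm in diameter and 104 mm long, along the canister's y, 90 mm from the pivot axis. Wire legs 6 mm thick run from its ends to the pivots at y = +-63 mm. The bar clears the shut lid by 5 mm or more except at the cams. Little room behind the bar at the start; in front (robot side) it is free.
- silver_tin: Slim plain silver-white tin without a print, round, 36 mm in diameter, 60 mm high, about 90 g, standing loose on the worktop. Origin: centre of its underside, z up.
- salt: Salt shaker of clear glass with a grey top, round, 44 mm in diameter and 90 mm high, a bystander. Origin: centre of its underside.
- jam_jar: Glass jam jar with a red screw lid, 65 mm in diameter and 82 mm high, a bystander. Origin: centre of its underside.
Mind the look-alikes: they are no part of the job. What is shaped like the silver_tin but orange or yellow is not meant.

How it is judged:
On the way, in this order (a step that is already met when the one before it is completed fails the run):
1. the tin stands inside the canister (horizontal distance between silver_tin and canister below 0.035 m and height (world z) of silver_tin below 0.015 m and angle between silver_tin's own z axis and vertical below 0.15 rad), for 0.2 s.
2. the lid is shut (value of joint lid below 0.05 rad), for 0.2 s.
3. the bail is over the cams and home (value of joint bail above 1.69 rad), for 0.2 s.
At the end, for the whole second after the job is handed in: The silver tin stands upright (within 0.15 rad) on the canister's inner floor at rest, the lid is shut (within 0.05 rad), and the bail lies behind the cams, beyond 1.69 rad (all of step 1 and value of joint lid below 0.05 rad and value of joint bail above 1.69 rad and linear speed of silver_tin below 0.02 m/s); the robot touches nothing.
It fails at once if the salt shaker was moved more than 30 mm (distance of salt from where it was at the start of the episode above 0.03 m).
It fails at once if the jam jar was moved more than 30 mm (distance of jam_jar from where it was at the start of the episode above 0.03 m).
It also fails if it takes over 64 s, if anything falls off the work surface, if the arm or the gripper's body presses on something with over 40 N, if the wrist force passes 120 N, or if a joint passes its speed limit or range.

ROBOT

A 7-joint arm with a two-finger parallel gripper is mounted at the origin on a cart in front of the work surface, level with it; the furniture and walls round the work are solid. World frame = base frame: x ahead of the robot, y to its left, z up, the work surface at z = 0. Lengths are in m, angles in rad, forces in N, time in s.
With the tool pointing down it reaches from about 0.4 to 0.85 m from the base axis. Payload 4.5 kg.
Tool frame: the origin (TCP) lies between the finger pads; the fingertips stand 11 mm ahead of it and the grasp point (between the pads) lies 8 mm behind it; z points along the fingers, y is the direction in which the jaws open and shut (so a half turn about z gives the same grasp; the last joint's range is limited). The gripper opens to 88 mm and grips with 3 to 60 N. Pads are 18 mm wide; open, the fingers measure 123 mm over their backs; the gripper's body (75 mm by 187 mm) begins 45 mm behind the grasp point.
Start: joints at [-1.093, 0.689, -0.195, 1.565, 0.157, 0.902, -0.215], TCP at [0.268, 0.564, 0.25] pointing down, gripper open.
Joint ranges: [-3.01, 3.01], [-0.46, 2.08], [-1.47, 1.51], [0.13, 2.56], [-1, 4.14], [0.04, 2.09], [-2.66, 2.66]. Speed limits (rad/s): [2.57, 2.57, 3.14, 3.14, 3.14, 3.14, 3.14].

INTERFACE

Orientations are given as a unit quaternion [x, y, z, w].
In Python, from bench import arm gives the robot as it stands.
- The arm moves only by the shell command python3 -m jog 'ROWS' [OPENING]. ROWS is JSON, a list that holds one entry, the list of rows, each a list of 4 numbers: the shift along the world's x, y, z in mm, then the turn about the world's z in degrees. In form: [[[dx, dy, dz, yaw], ...]]. A call has 1 to 5 rows; each row is the pose to reach, as a shift and turn from the pose measured when the call began; what a row does not reach only later rows make up. A row lasts 1/12 s, in which the tool goes at most 41.7 mm and 7.16 degrees, less where a joint would pass 70% of its speed; a pose out of reach is approached as far as the arm can. A call with a gripper value outside its range is refused whole. OPENING is the opening, from 0 (shut) to 1 (fully open), set as the call begins (- or left out, the last holds). The fingers move at their own pace and stop on an object; the grip force is fixed at half the most. Time passes only in rows, so rows that repeat a pose let the fingers close. It gives the time, the measured TCP pose, the force and the opening at its end, in the units of the state.
- arm.sense(): the state, without advancing time (a new reading comes with each control period).
- arm.grab_frame(name): name is "scene" or "top" or "wrist"; returns the picture (384x512x3 uint8, red, green, blue); there is no depth.
- arm.camera_model(name): a dict with "intrinsics" (3x3 intrinsics, pixels), "pose" (4x4, takes a point from camera to world coordinates). Camera axes: x right, y down, z forward; pixel columns grow to the right and rows downward; lengths in m; the calibration is good to about 2 mm. A picture is of the moment at which its call begins: read the wrist's pose just before it. camera_model takes no time and is no camera call; for the wrist camera it gives the pose at the moment of the call.
- arm.job_done(): hands the job in, once; it reports no verdict.
Trained networks look in the newest picture that a camera, given by its name, has taken for a name from the list of things; names that differ only in an ending like _2 or _b are one class to them, and where a whole thing is asked for, a point or a joint stands for the part that bears it (a point fixed in the world has none). Each returns a list of dicts, best first, with "confidence" (0 to 1); they miss things now and then, are a little off and sometimes report something else, mostly with a low value. They report only what shows in the picture. A call takes as long as a camera call. They do not tell look-alikes from the thing itself.
- arm.trace(target, camera): "mask" (384x512 bool, what is visible of it).
- arm.pinpoint(target, camera): "at" ([x, y, z] in m, in world coordinates, good to about 4 mm: a listed point, or the origin of a listed thing).
The state is a dict: "time": time; "joints": joint angles; "qvel": joint speeds; "effort": joint torques, N m; "tcp_pos": TCP position; "ee_rot": TCP orientation; "wrist_force": force on the tool from outside, world axes, zero at the start; "torque": the same for the moment, N m; "grip_width": finger opening in m.
Only numpy, scipy, OpenCV 4.12 (cv2) and the standard library are available. Lean on these libraries where they do the work, as an engineer would, in place of code of your own. Each camera call takes 0.05 s, during which the arm holds its last target.

## Working session

There is one attempt and no reset: what is moved stays moved. The work goes in short steps, Python scripts to look and compute and a shell command to move; the robot and the scene stay as the last step left them, time stands still between calls to the robot, and variables do not carry over. Pictures are saved under pics/ and viewed, and the job is handed in when it is done.

```bash
ls; mkdir -p pics
python3 - <<'E'
from bench import arm
import cv2,numpy as np
s=arm.sense();print(s)
for c in ["scene","top","wrist"]:
    im=arm.grab_frame(c);cv2.imwrite(f"pics/a_{c}.png",im[:,:,::-1])
for n in ["canister","silver_tin","salt","jam_jar","lid_edge","lid_top","bail_bar","bail_pivot","lid_hinge"]:
    for c in ["scene","top"]:
        print(n,c,[(np.round(d["at"],3),round(d["confidence"],2)) for d in arm.pinpoint(n,c)][:4])
print(arm.sense()["time"])
E
```

```text
pics
{'time': 0.0, 'joints': array([-1.09319372,  0.68995491, -0.19450174,  1.56633164,  0.15730207,
        0.90250544, -0.21510361]), 'qvel': array([ 0.00023133,  0.00055276, -0.00142747,  0.00018664, -0.00047926,
       -0.00098075,  0.0005812 ]), 'effort': array([-2.17312436e-04, -5.27557504e+01, -1.26670003e+00, -1.53431386e+01,
       -5.26096125e-02,  6.63566592e-03,  1.56446572e-04]), 'tcp_pos': array([0.2681504 , 0.56388133, 0.24893115]), 'ee_rot': array([ 2.20049932e-01,  9.75488191e-01, -8.95111098e-04, -1.27986055e-04]), 'wrist_force': array([ 0.59808908, -0.26164751, -0.65103405]), 'torque': array([-0.06579782,  0.0628192 , -0.02515822]), 'grip_width': 0.08839284289089823}
canister scene [(array([ 0.554,  0.033, -0.003]), 0.93)]
canister top [(array([ 0.551,  0.04 , -0.002]), 0.61)]
silver_tin scene [(array([0.381, 0.323, 0.001]), 0.77), (array([0.52 , 0.393, 0.   ]), 0.73), (array([ 0.438,  0.376, -0.006]), 0.51), (array([ 0.597,  0.422, -0.001]), 0.46)]
silver_tin top [(array([0.438, 0.376, 0.001]), 0.79), (array([ 0.383,  0.32 , -0.001]), 0.62), (array([ 0.517,  0.395
[... 184 characters left out ...]
0.514,  0.248, -0.   ]), 0.68), (array([0.611, 0.052, 0.074]), 0.62)]
jam_jar top [(array([ 0.511,  0.249, -0.   ]), 0.65)]
lid_edge scene [(array([0.642, 0.06 , 0.185]), 0.64)]
lid_edge top [(array([0.642, 0.058, 0.187]), 0.94)]
lid_top scene [(array([0.643, 0.057, 0.123]), 0.91)]
lid_top top [(array([0.643, 0.065, 0.129]), 0.59), (array([0.55 , 0.041, 0.001]), 0.42)]
bail_bar scene [(array([0.478, 0.024, 0.087]), 0.78)]
bail_bar top [(array([0.479, 0.02 , 0.086]), 0.59)]
bail_pivot scene [(array([0.554, 0.043, 0.035]), 0.59)]
bail_pivot top [(array([0.551, 0.034, 0.035]), 0.88)]
lid_hinge scene [(array([0.61 , 0.046, 0.075]), 0.82)]
lid_hinge top [(array([0.611, 0.053, 0.073]), 0.86)]
1.05
```

View pics/a_scene.png

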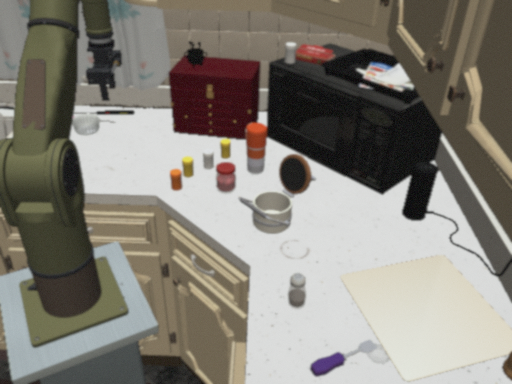

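View pics/a_top.png

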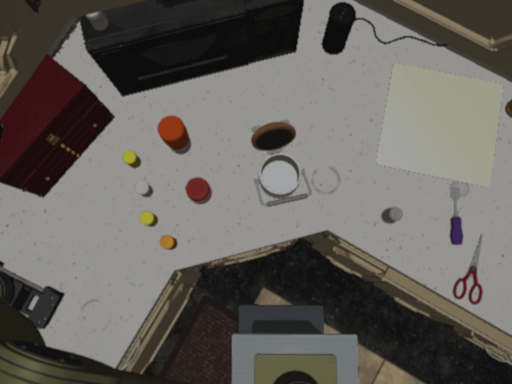

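View pics/a_wrist.png

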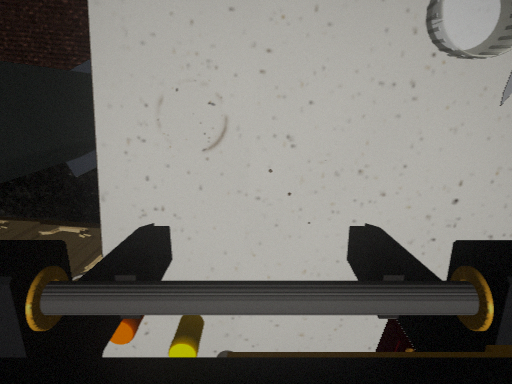

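The scene picture shows the silver tin at about (208,158) between two yellow tins, and the jam jar at (226,176). The canister is at (272,210) with its lid open, at about (295,173). The bail is low at the front, and the salt shaker is at (297,290). Next I'll check the candidate positions against the pixels and find the obstacles.

```bash
cat > h.py <<'E'
from bench import arm
import numpy as np,cv2
def proj(p,c):
    m=arm.camera_model(c);K=np.array(m["intrinsics"]);T=np.linalg.inv(np.array(m["pose"]))
    q=K@(T[:3,:3]@np.array(p)+T[:3,3]);return np.round(q[:2]/q[2],1)
def ray(u,v,c,z=0):
    m=arm.camera_model(c);K=np.array(m["intrinsics"]);T=np.array(m["pose"])
    d=T[:3,:3]@np.linalg.solve(K,[u,v,1]);o=T[:3,3];return np.round(o+d*(z-o[2])/d[2],4)
def st():
    s=arm.sense();R=s["ee_rot"]
    from scipy.spatial.transform import Rotation as Ro
    M=Ro.from_quat(R).as_matrix();y=M[:,1]
    print("t",round(s["time"],2),"tcp",np.round(s["tcp_pos"],4),"jaw deg",round(np.degrees(np.arctan2(y[1],y[0])),1),"zdir",np.round(M[:,2],3),"F",np.round(s["wrist_force"],1),"w",round(s["grip_width"],4),"q",np.round(s["joints"],2))
E
python3 - <<'E'
from h import *
for p in [(.518,.394,0),(.518,.394,.06),(.438,.376,.06),(.597,.425,.06),(.381,.322,.06)]:
    print(p,proj(p,"scene"),proj(p,"top"))
print("mill base",ray(256,170,"scene"))
print("microwave bottom",ray(270,133,"scene"),ray(385,193,"scene"))
for n in ["scene","top"]:print(n,np.round(arm.camera_model(n)["pose"],2)[:3,3])
c=cv2.imread("pics/a_top.png")[110:260,100:340];cv2.imwrite("pics/b.png",cv2.resize(c,None,fx=3.3,fy=3.3,interpolation=cv2.INTER_CUBIC))
st()
E
```

```text
(0.518, 0.394, 0) [208.2 166.1] [145.7 190.8]
(0.518, 0.394, 0.06) [207.6 150.3] [140.2 186.9]
(0.438, 0.376, 0.06) [186.7 158.5] [145.7 218. ]
(0.597, 0.425, 0.06) [225.3 141. ] [129.8 156.8]
(0.381, 0.322, 0.06) [175.9 170.9] [166.1 240.7]
mill base [0.6483 0.3012 0.    ]
microwave bottom [0.8207 0.5064 0.    ] [0.941  0.0046 0.    ]
scene [-0.02 -0.88  0.85]
top [0.3  0.09 1.26]
t 1.05 tcp [0.2684 0.5645 0.2497] jaw deg 64.6 zdir [ 0.  0. -1.] F [ 0.1 -0.5  0.2] w 0.0883 q [-1.09  0.69 -0.19  1.57  0.16  0.9  -0.22]
```

View pics/b.png

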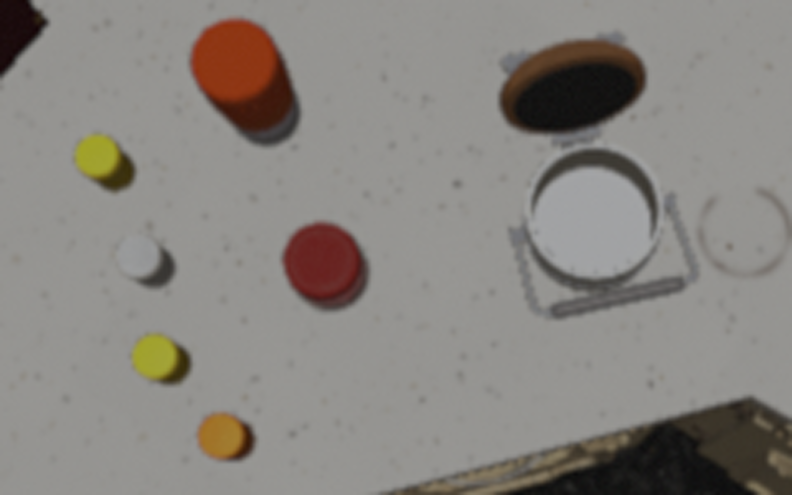

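```bash
python3 -m jog '[[[35,-24,0,7],[69,-47,0,14],[103,-70,0,21],[138,-94,0,28],[172,-117,0,35]]]' 0.8; python3 -m jog '[[[35,-24,-10,2],[69,-47,-20,2],[78,-53,-30,2],[78,-53,-50,2],[78,-53,-50,2]]]'
python3 - <<'E'
from h import *
st()
im=arm.grab_frame("wrist");cv2.imwrite("pics/c.png",im[:,:,::-1])
print([(np.round(d["at"],4),round(d["confidence"],2)) for d in arm.pinpoint("silver_tin","wrist")])
for p in [(.518,.394,.06),(.438,.376,.06),(.597,.425,.06)]: print(proj(p,"wrist"))
E
```

```text
time: 1.47
tcp_pos: [0.4417, 0.4463, 0.2499]
ee_rot: [-0.087, 0.996, 0.0, 0.0]
wrist_force: [-0.4, 1.0, 0.1]
grip_width: 0.0706
time: 1.88
tcp_pos: [0.5194, 0.3902, 0.1961]
ee_rot: [-0.102, 0.995, -0.002, -0.002]
wrist_force: [-0.9, 0.4, -1.2]
grip_width: 0.0706
t 1.88 tcp [0.5194 0.3902 0.1961] jaw deg 101.8 zdir [-0.004 -0.005 -1.   ] F [-0.9  0.4 -1.2] w 0.0706 q [-0.51  0.81 -0.39  1.52  0.36  0.89  0.75]
[(array([5.948e-01, 4.324e-01, 4.000e-04]), 0.9), (array([ 0.5221,  0.3937, -0.006 ]), 0.86), (array([ 4.425e-01,  3.779e-01, -3.000e-04]), 0.64), (array([ 0.38  ,  0.3224, -0.0007]), 0.56)]
[259.3 177.3]
[258.1  79.5]
[274.  262.6]
```

View pics/c.png

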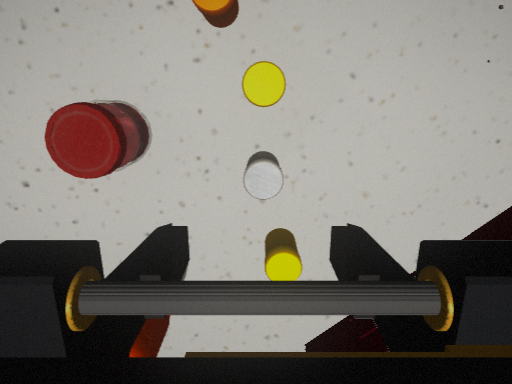

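The wrist view shows the silver tin's top at about (263,180), with one yellow tin on each side and the jam jar well to the left.

Run:
```python
from h import *
print(ray(263,180,"wrist",.06),ray(264,84,"wrist",.06),ray(283.5,267,"wrist",.06))
st()
```

```text
[0.5197 0.3977 0.06  ] [0.4404 0.3815 0.06  ] [0.5997 0.435  0.06  ]
t 1.98 tcp [0.5184 0.3939 0.1995] jaw deg 102.0 zdir [-0.002 -0.    -1.   ] F [-0.6 -0.4 -0.2] w 0.0708 q [-0.52  0.8  -0.39  1.52  0.36  0.89  0.76]
```

```bash
python3 -m jog '[[[2,3,-40,0],[2,3,-80,0],[2,3,-120,0],[2,3,-150,0],[2,3,-161,0]]]' 0.8;python3 -m jog '[[[0,0,0,0],[0,0,0,0],[0,0,0,0],[0,0,0,0],[0,0,0,0]]]' 0.3
python3 - <<'E'
from h import *
st()
E
```

```text
time: 2.4
tcp_pos: [0.5175, 0.3969, 0.0353]
ee_rot: [-0.106, 0.994, -0.001, -0.003]
wrist_force: [-0.3, -0.6, 0.1]
grip_width: 0.0704
time: 2.82
tcp_pos: [0.5188, 0.3973, 0.0374]
ee_rot: [-0.106, 0.994, -0.001, -0.002]
wrist_force: [0.8, -2.4, 0.6]
grip_width: 0.0393
t 2.82 tcp [0.5188 0.3973 0.0374] jaw deg 102.1 zdir [-0.003 -0.002 -1.   ] F [ 0.8 -2.4  0.6] w 0.0393 q [-0.56  1.02 -0.3   1.59  0.46  0.61  0.67]
```

```bash
python3 -m jog '[[[0,0,0,0],[0,0,0,0],[0,0,30,0],[0,0,70,0],[0,0,110,0]]]' 0.3;python3 -m jog '[[[0,0,40,0],[0,0,50,0],[0,0,50,0]]]'
python3 - <<'E'
from h import *
st()
im=arm.grab_frame("wrist");cv2.imwrite("pics/d.png",im[:,:,::-1])
E
```

```text
time: 3.23
tcp_pos: [0.5179, 0.3968, 0.1479]
ee_rot: [-0.106, 0.994, -0.001, -0.003]
wrist_force: [1.4, 0.6, -0.4]
grip_width: 0.0346
time: 3.48
tcp_pos: [0.5195, 0.3988, 0.2021]
ee_rot: [-0.106, 0.994, 0.001, 0.0]
wrist_force: [0.2, 0.2, -0.5]
grip_width: 0.0347
t 3.48 tcp [0.5195 0.3988 0.2021] jaw deg 102.1 zdir [ 0.     0.002 -1.   ] F [ 0.2  0.2 -0.5] w 0.0347 q [-0.52  0.8  -0.4   1.51  0.36  0.9   0.75]
```

View pics/d.png

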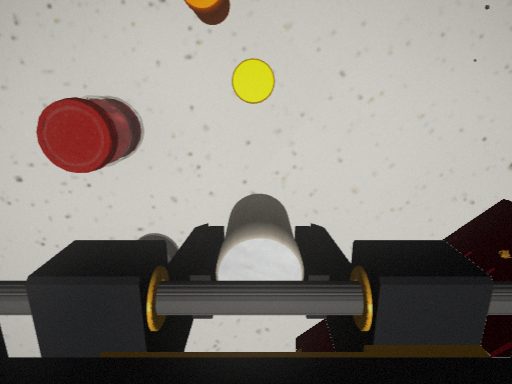

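The tin is held upright between the pads, at about (260,260). I'll carry it to the canister.

```bash
python3 -m jog '[[[3,-36,0,0],[6,-74,0,0],[10,-112,0,0],[13,-150,0,0],[17,-188,0,-1]]]';python3 -m jog '[[[3,-36,0,0],[6,-74,0,0],[10,-112,0,0],[13,-150,0,0],[16,-173,0,0]]]'; python3 -m jog '[[[0,0,0,0]]]'
python3 - <<'E'
from h import *
st()
for c in ["wrist","top","scene"]:
    im=arm.grab_frame(c);cv2.imwrite(f"pics/e_{c}.png",im[:,:,::-1])
    for n in ["canister","bail_pivot","lid_hinge"]:
        print(c,n,[(np.round(d["at"],4),round(d["confidence"],2)) for d in arm.pinpoint(n,c)])
E
```

```text
time: 3.95
tcp_pos: [0.5335, 0.2066, 0.1964]
ee_rot: [-0.098, 0.995, -0.001, -0.004]
wrist_force: [0.9, -0.1, -1.1]
grip_width: 0.0348
time: 4.37
tcp_pos: [0.5475, 0.0276, 0.1935]
ee_rot: [-0.095, 0.995, -0.003, -0.008]
wrist_force: [0.2, -0.9, -0.3]
grip_width: 0.0346
time: 4.45
tcp_pos: [0.5464, 0.0203, 0.191]
ee_rot: [-0.091, 0.996, -0.005, -0.01]
wrist_force: [-0.3, 0.3, -1.2]
grip_width: 0.0348
t 4.45 tcp [0.5464 0.0203 0.191 ] jaw deg 100.4 zdir [-0.019 -0.012 -1.   ] F [-0.3  0.3 -1.2] w 0.0348 q [ 0.13  0.7  -0.42  1.84  0.43  0.72  1.21]
wrist canister [(array([ 0.5517,  0.0356, -0.0023]), 0.66), (array([0.4827, 0.0239, 0.086 ]), 0.64), (array([0.6422, 0.0582, 0.1248]), 0.43)]
wrist bail_pivot [(array([0.5509, 0.0402, 0.0322]), 0.84)]
wrist lid_hinge []
top canister [(array([ 5.523e-01,  4.230e-02, -1.000e-04]), 0.84)]
top bail_pivot [(array([0.5532, 0.037 , 0.0314]), 0.85)]
top lid_hinge [(array([0.6104, 0.0514, 0.0733]), 0.87), (array([0.5457, 0.0302, 0.1549]), 0.17)]
scene canister [(array([0.5551, 0.033 , 0.0007]), 0.79), (array([0.5527, 0.0417, 0.036 ]), 0.48)]
scene bail_pivot [(array([0.5533, 0.0423, 0.0339]), 0.82)]
scene lid_hinge [(array([0.6125, 0.0473, 0.0764]), 0.56), (array([0.5537, 0.0432, 0.0348]), 0.53)]
```

View pics/e_wrist.png

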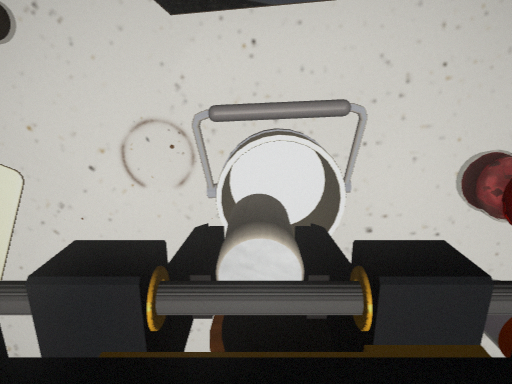

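View pics/e_scene.png

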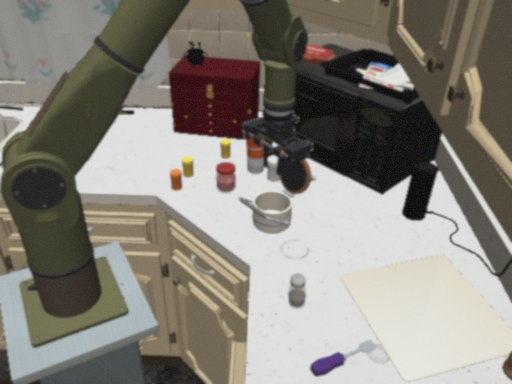

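The wrist view shows the tin over the canister mouth at about (282,180), with the bail in front at row 110. The arm is still settling, so I'll correct in x and y before lowering it.

```bash
python3 - <<'E'
from h import *
st()
E
python3 -m jog '[[[0,0,0,0],[0,0,0,0]]]'
```

```text
t 5.05 tcp [0.5475 0.0283 0.1936] jaw deg 101.0 zdir [-0.014 -0.007 -1.   ] F [ 1.1 -1.1 -2.4] w 0.0349 q [ 0.12  0.7  -0.43  1.84  0.42  0.72  1.21]
time: 5.22
tcp_pos: [0.5475, 0.0285, 0.1937]
ee_rot: [-0.096, 0.995, -0.003, -0.007]
wrist_force: [0.9, 0.7, -0.9]
grip_width: 0.0345
```

```bash
python3 -m jog '[[[5,9,0,0],[5,9,-25,0],[5,9,-55,0],[5,9,-80,0],[5,9,-80,0]]]'
python3 - <<'E'
from h import *
st()
im=arm.grab_frame("wrist");cv2.imwrite("pics/f.png",im[:,:,::-1])
E
```

```text
time: 5.63
tcp_pos: [0.5501, 0.0378, 0.1099]
ee_rot: [-0.096, 0.995, -0.003, -0.011]
wrist_force: [-0.9, 0.7, -0.6]
grip_width: 0.0349
t 5.63 tcp [0.5501 0.0378 0.1099] jaw deg 101.1 zdir [-0.021 -0.008 -1.   ] F [-0.9  0.7 -0.6] w 0.0349 q [ 0.05  0.83 -0.35  1.88  0.51  0.55  1.12]
```

View pics/f.png

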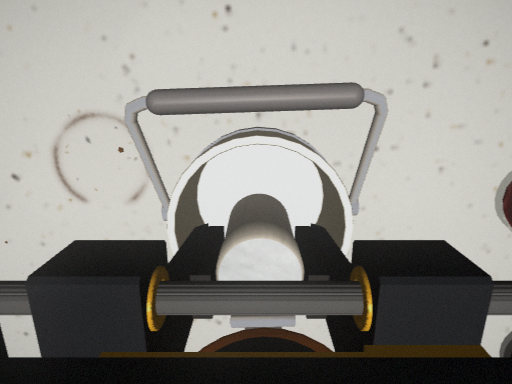

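The tin is centred over the mouth at about (262,250). I'll lower it to the floor.

```bash
python3 -m jog '[[[2,0,-20,0],[2,0,-42,0],[2,0,-58,0],[2,0,-58,0]]]'
python3 - <<'E'
from h import *
st()
E
```

```text
time: 6.02
tcp_pos: [0.553, 0.0384, 0.0532]
ee_rot: [-0.096, 0.995, -0.003, -0.01]
wrist_force: [0.4, 0.4, -1.4]
grip_width: 0.0347
t 6.02 tcp [0.553  0.0384 0.0532] jaw deg 101.1 zdir [-0.02  -0.008 -1.   ] F [ 0.4  0.4 -1.4] w 0.0347 q [ 0.01  0.92 -0.28  1.89  0.56  0.44  1.08]
```

```bash
python3 -m jog '[[[0,0,-3,0],[0,0,-6,0],[0,0,-8,0],[0,0,-8,0]]]'; python3 -m jog '[[[0,0,0,0],[0,0,0,0],[0,0,0,0]]]' 0.53
python3 - <<'E'
from h import *
st()
E
```

```text
time: 6.35
tcp_pos: [0.5536, 0.0385, 0.0459]
ee_rot: [-0.096, 0.995, -0.003, -0.01]
wrist_force: [-0.3, 0.7, -0.9]
grip_width: 0.0347
time: 6.6
tcp_pos: [0.554, 0.0385, 0.0464]
ee_rot: [-0.096, 0.995, -0.003, -0.009]
wrist_force: [0.6, 0.4, 0.3]
grip_width: 0.047
t 6.6 tcp [0.554  0.0385 0.0464] jaw deg 101.1 zdir [-0.018 -0.008 -1.   ] F [0.6 0.4 0.3] w 0.047 q [ 0.01  0.93 -0.27  1.89  0.57  0.42  1.07]
```

```bash
python3 -m jog '[[[0,0,15,0],[0,0,50,0],[0,0,90,0],[0,0,130,0],[0,0,165,0]]]'; python3 -m jog '[[[-36,0,0,0],[-72,0,0,0],[-72,0,0,0]]]'
python3 - <<'E'
from h import *
st()
for c in ["wrist","top"]:
    im=arm.grab_frame(c);cv2.imwrite(f"pics/g_{c}.png",im[:,:,::-1])
for n in ["silver_tin","lid_edge","lid_top","bail_bar","lid_hinge","bail_pivot"]:
  for c in ["wrist","top"]:
    print(c,n,[(np.round(d["at"],4),round(d["confidence"],2)) for d in arm.pinpoint(n,c)])
E
```

```text
time: 7.02
tcp_pos: [0.5539, 0.0386, 0.214]
ee_rot: [-0.096, 0.995, -0.003, -0.009]
wrist_force: [0.4, -0.0, 0.4]
grip_width: 0.0468
time: 7.27
tcp_pos: [0.4721, 0.0371, 0.2139]
ee_rot: [-0.098, 0.995, -0.005, -0.015]
wrist_force: [-1.6, -0.2, -0.8]
grip_width: 0.0469
t 7.27 tcp [0.4721 0.0371 0.2139] jaw deg 101.3 zdir [-0.028 -0.012 -1.   ] F [-1.6 -0.2 -0.8] w 0.0469 q [ 0.11  0.59 -0.45  2.02  0.42  0.66  1.15]
wrist silver_tin [(array([0.558 , 0.042 , 0.0064]), 0.89)]
top silver_tin [(array([0.5986, 0.4301, 0.0014]), 0.69), (array([0.4369, 0.3751, 0.0016]), 0.59), (array([ 0.3803,  0.3225, -0.0005]), 0.49)]
wrist lid_edge []
top lid_edge [(array([0.6412, 0.0605, 0.1862]), 0.93)]
wrist lid_top []
top lid_top [(array([0.648 , 0.0598, 0.1271]), 0.71)]
wrist bail_bar [(array([0.4827, 0.0224, 0.0835]), 0.78)]
top bail_bar [(array([0.4803, 0.0207, 0.0864]), 0.44)]
wrist lid_hinge [(array([0.6127, 0.0525, 0.0721]), 0.87)]
top lid_hinge []
wrist bail_pivot []
top bail_pivot []
```

View pics/g_wrist.png

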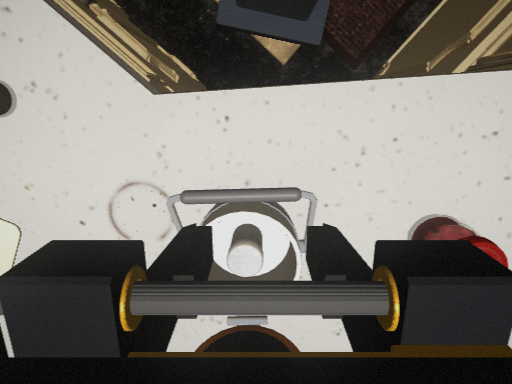

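View pics/g_top.png

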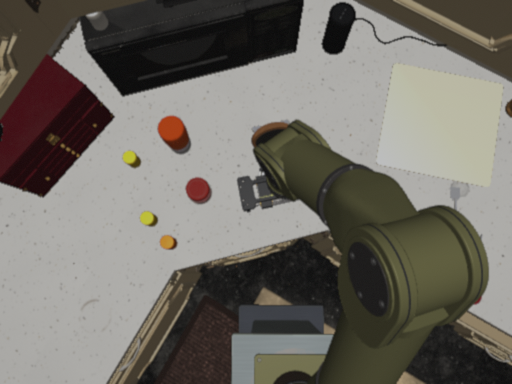

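The wrist view shows the tin standing upright inside the canister, with its top at about (245,258). Next I'll close the fingers and go over the lid to get behind it.

```bash
python3 -m jog '[[[0,0,30,0],[30,0,38,0],[65,5,38,0],[100,10,38,0],[135,15,38,0]]]' 0
python3 - <<'E'
from h import *
st()
E
```

```text
time: 8.38
tcp_pos: [0.6185, 0.0535, 0.2524]
ee_rot: [-0.096, 0.995, -0.003, -0.009]
wrist_force: [0.2, 0.3, 0.1]
grip_width: 0.0157
t 8.38 tcp [0.6185 0.0535 0.2524] jaw deg 101.0 zdir [-0.016 -0.007 -1.   ] F [0.2 0.3 0.1] w 0.0157 q [ 0.09  0.72 -0.47  1.55  0.37  0.98  1.27]
```

```bash
python3 -m jog '[[[35,6,0,0],[73,13,0,0],[75,13,0,0],[75,13,-20,0],[75,13,-40,0]]]' 0
python3 - <<'E'
from h import *
st()
for c in ["scene","wrist"]:
    im=arm.grab_frame(c);cv2.imwrite(f"pics/i_{c}.png",im[:,:,::-1])
E
```

```text
time: 8.8
tcp_pos: [0.6945, 0.0671, 0.2124]
ee_rot: [-0.096, 0.995, -0.003, -0.007]
wrist_force: [-0.3, -0.8, 0.1]
grip_width: 0.0003
t 8.8 tcp [0.6945 0.0671 0.2124] jaw deg 101.0 zdir [-0.014 -0.006 -1.   ] F [-0.3 -0.8  0.1] w 0.0003 q [ 0.05  0.86 -0.45  1.33  0.39  1.05  1.3 ]
```

View pics/i_scene.png

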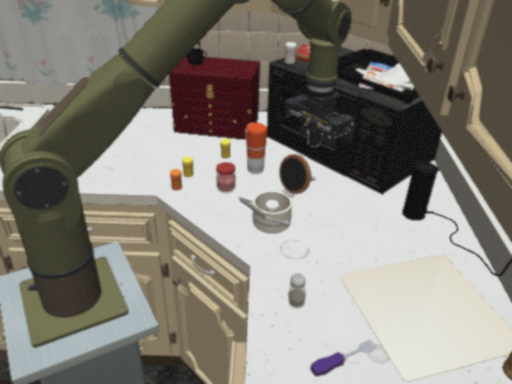

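View pics/i_wrist.png

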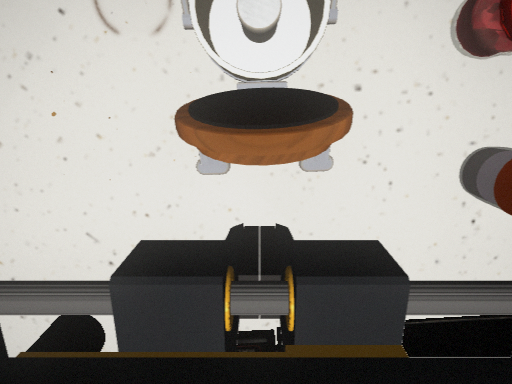

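The wrist view shows the closed fingers behind the upright lid. The lid's rear face is at about row 160 and the fingers are at about row 230, central between the two cams. I'll lower them and push.

```bash
python3 -m jog '[[[0,0,-25,0],[0,0,-45,0],[-15,-3,-45,0],[-25,-5,-43,0],[-35,-7,-43,0]]]' 0
python3 - <<'E'
from h import *
st()
E
```

```text
time: 9.32
tcp_pos: [0.6567, 0.0587, 0.1668]
ee_rot: [-0.096, 0.995, -0.003, -0.011]
wrist_force: [4.3, 0.6, 3.0]
grip_width: 0.0004
t 9.32 tcp [0.6567 0.0587 0.1668] jaw deg 101.1 zdir [-0.021 -0.009 -1.   ] F [4.3 0.6 3. ] w 0.0004 q [ 0.06  0.87 -0.43  1.5   0.43  0.9   1.25]
```

```bash
python3 -m jog '[[[-15,-3,4,0],[-31,-6,7,0],[-47,-9,8,0],[-61,-12,6,0],[-75,-15,3,0]]]' 0
python3 - <<'E'
from h import *
st()
im=arm.grab_frame("scene");cv2.imwrite("pics/j.png",cv2.resize(im[100:260,180:400,::-1],None,fx=3,fy=3))
E
```

```text
time: 9.73
tcp_pos: [0.5826, 0.0438, 0.1718]
ee_rot: [-0.096, 0.995, -0.003, -0.008]
wrist_force: [1.0, 0.6, -0.8]
grip_width: 0.0004
t 9.73 tcp [0.5826 0.0438 0.1718] jaw deg 101.1 zdir [-0.016 -0.008 -1.   ] F [ 1.   0.6 -0.8] w 0.0004 q [ 0.09  0.77 -0.43  1.74  0.44  0.75  1.19]
```

View pics/j.png

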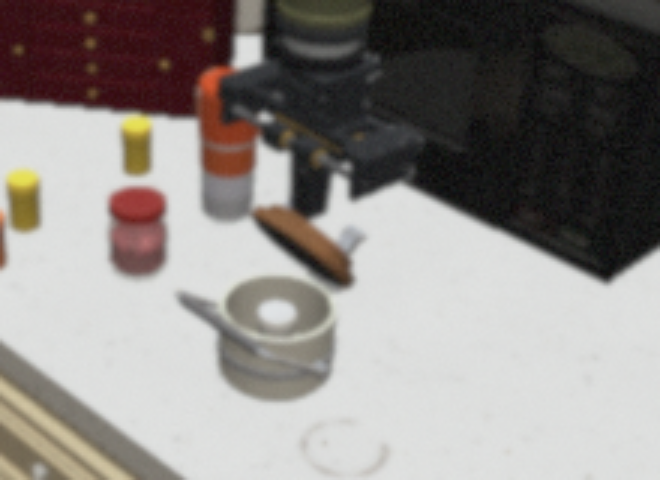

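The lid has tipped forward over the mouth to about 0.9 rad. I'll continue the arc down.

```bash
python3 -m jog '[[[-12,-2,-8,0],[-23,-5,-18,0],[-32,-6,-28,0],[-40,-8,-40,0],[-46,-9,-53,0]]]' 0
python3 - <<'E'
from h import *
st()
E
```

```text
time: 10.2
tcp_pos: [0.5333, 0.0334, 0.1187]
ee_rot: [-0.096, 0.995, -0.004, -0.011]
wrist_force: [0.5, 0.5, 0.6]
grip_width: 0.0005
t 10.2 tcp [0.5333 0.0334 0.1187] jaw deg 101.1 zdir [-0.02 -0.01 -1.  ] F [0.5 0.5 0.6] w 0.0005 q [ 0.06  0.8  -0.36  1.92  0.52  0.54  1.1 ]
```

```bash
python3 -m jog '[[[-2,0,-6,0],[-2,0,-12,0],[-2,0,-15,0],[-2,0,-17,0],[-2,0,-18,0]]]' 0
python3 - <<'E'
from h import *
st()
im=arm.grab_frame("scene");cv2.imwrite("pics/k.png",cv2.resize(im[100:260,180:400,::-1],None,fx=3,fy=3))
E
```

```text
time: 10.62
tcp_pos: [0.5313, 0.0334, 0.1068]
ee_rot: [-0.096, 0.995, -0.006, -0.009]
wrist_force: [-16.4, -2.8, 67.3]
grip_width: 0.0004
t 10.62 tcp [0.5313 0.0334 0.1068] jaw deg 101.1 zdir [-0.018 -0.014 -1.   ] F [-16.4  -2.8  67.3] w 0.0004 q [ 0.04  0.81 -0.33  1.94  0.54  0.5   1.08]
```

View pics/k.png

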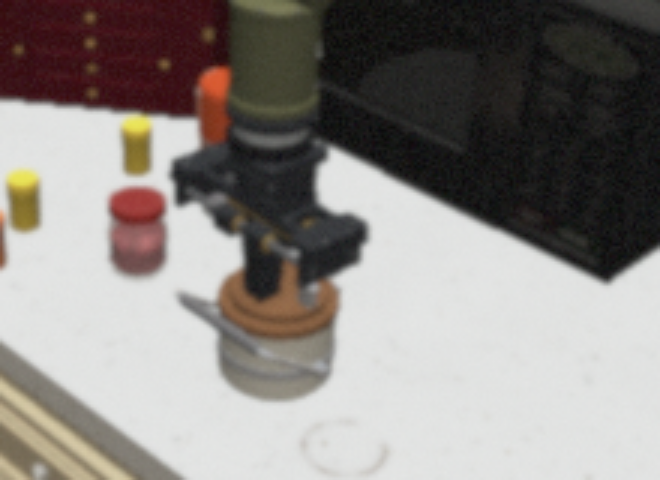

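The lid is seated flat: the tip is at z 0.096, which is the shut height, and the force is 67 N. I'll back off and go to the front of the bail.

```bash
python3 -m jog '[[[0,0,12,0],[0,0,45,0],[0,0,85,0],[-25,-5,90,0],[-60,-12,90,0]]]' 0; python3 -m jog '[[[-20,-4,0,0],[-22,-4,0,0],[-22,-4,0,0]]]'
python3 - <<'E'
from h import *
st()
for c in ["wrist","scene"]:
  im=arm.grab_frame(c);cv2.imwrite(f"pics/l_{c}.png",im[:,:,::-1])
  for n in ["lid_edge","lid_top","bail_bar","lid_hinge","bail_pivot"]:
    print(c,n,[(np.round(d["at"],4),round(d["confidence"],2)) for d in arm.pinpoint(n,c)])
E
```

```text
time: 11.08
tcp_pos: [0.4767, 0.0232, 0.2003]
ee_rot: [-0.096, 0.995, -0.005, -0.003]
wrist_force: [-1.4, 0.1, -0.2]
grip_width: 0.0003
time: 11.33
tcp_pos: [0.4553, 0.0193, 0.2011]
ee_rot: [-0.096, 0.995, -0.005, -0.002]
wrist_force: [0.3, 0.8, -0.2]
grip_width: 0.0002
t 11.33 tcp [0.4553 0.0193 0.2011] jaw deg 101.0 zdir [-0.003 -0.01  -1.   ] F [ 0.3  0.8 -0.2] w 0.0002 q [ 0.13  0.58 -0.43  2.1   0.47  0.55  1.12]
wrist lid_edge []
wrist lid_top []
wrist bail_bar [(array([0.4831, 0.0228, 0.0859]), 0.91)]
wrist lid_hinge [(array([0.6123, 0.0573, 0.0706]), 0.61)]
wrist bail_pivot [(array([0.6108, 0.0531, 0.0713]), 0.74)]
scene lid_edge [(array([0.4987, 0.0255, 0.079 ]), 0.78)]
scene lid_top [(array([0.5513, 0.0364, 0.091 ]), 0.69)]
scene bail_bar [(array([0.4817, 0.0245, 0.0888]), 0.59)]
scene lid_hinge [(array([0.6125, 0.0494, 0.0735]), 0.93)]
scene bail_pivot [(array([0.5543, 0.0399, 0.0332]), 0.73), (array([0.4761, 0.0227, 0.0896]), 0.42)]
```

View pics/l_wrist.png

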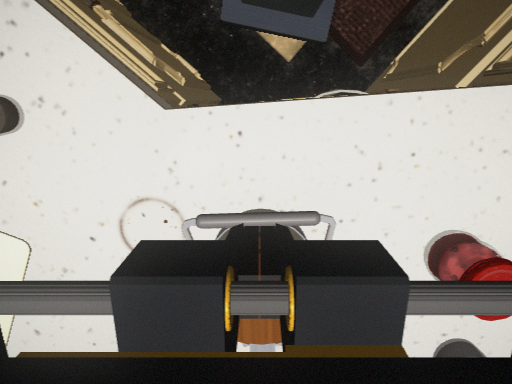

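View pics/l_scene.png

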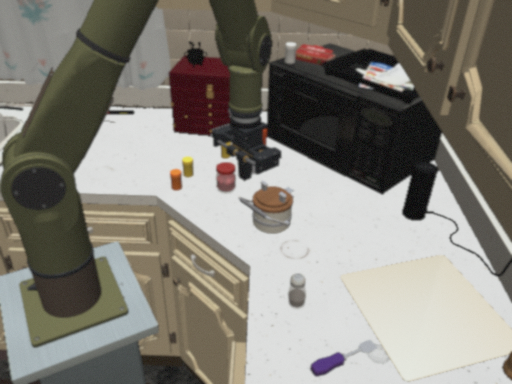

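The lid is shut at about (272,197) in the scene view, and the bail bar at column 259 lines up with the fingers at column 260. I'll lower them in front of the bar.

```bash
python3 -m jog '[[[-5,-1,-30,0],[-5,-1,-65,0],[-5,-1,-100,0],[-5,-1,-118,0],[-5,-1,-118,0]]]' 0
python3 - <<'E'
from h import *
st()
im=arm.grab_frame("scene");cv2.imwrite("pics/m.png",cv2.resize(im[100:260,180:400,::-1],None,fx=3,fy=3))
E
```

```text
time: 12.35
tcp_pos: [0.4482, 0.0185, 0.0793]
ee_rot: [-0.097, 0.995, -0.005, -0.006]
wrist_force: [-0.0, 0.8, 0.6]
grip_width: 0.0005
t 12.35 tcp [0.4482 0.0185 0.0793] jaw deg 101.1 zdir [-0.011 -0.012 -1.   ] F [-0.   0.8  0.6] w 0.0005 q [-0.06  0.81 -0.15  2.21  0.68  0.19  0.93]
```

View pics/m.png

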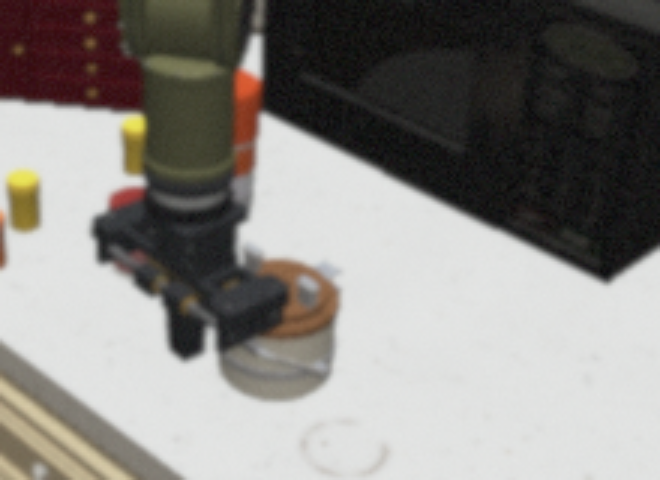

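The fingers are in front of the bar and clear. I'll push the bail up along its arc.

```bash
python3 -m jog '[[[16,3,5,0],[22,4,11,0],[28,6,19,0],[39,8,28,0],[50,10,35,0]]]' 0
python3 - <<'E'
from h import *
st()
im=arm.grab_frame("scene");cv2.imwrite("pics/n.png",cv2.resize(im[100:260,180:400,::-1],None,fx=3,fy=3))
E
```

```text
time: 12.82
tcp_pos: [0.4982, 0.0285, 0.1183]
ee_rot: [-0.097, 0.995, -0.005, -0.005]
wrist_force: [-2.0, 0.7, -0.7]
grip_width: 0.0006
t 12.82 tcp [0.4982 0.0285 0.1183] jaw deg 101.1 zdir [-0.009 -0.011 -1.   ] F [-2.   0.7 -0.7] w 0.0006 q [ 0.05  0.77 -0.33  2.04  0.58  0.44  1.03]
```

View pics/n.png

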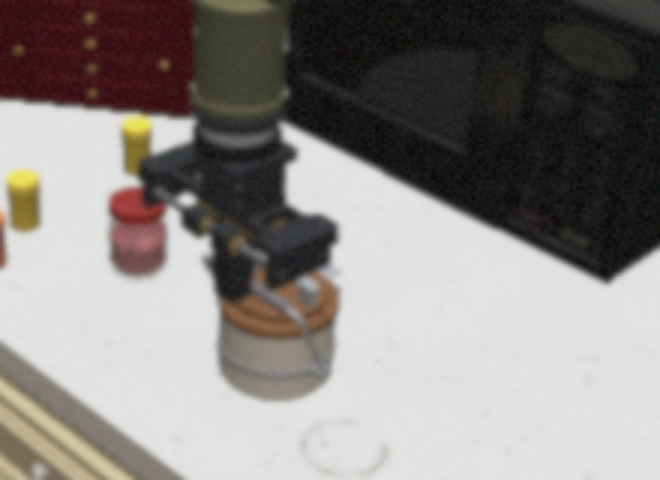

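```bash
python3 -m jog '[[[8,2,-2,0],[16,3,0,0],[24,5,2,0],[30,6,2,0],[36,7,2,0]]]' 0; python3 -m jog '[[[6,1,0,0],[12,2,0,0],[18,4,0,0],[23,5,-1,0],[27,5,-1,0]]]' 0
python3 - <<'E'
from h import *
st()
im=arm.grab_frame("scene");cv2.imwrite("pics/o.png",cv2.resize(im[100:260,180:400,::-1],None,fx=3,fy=3))
E
```

```text
time: 13.28
tcp_pos: [0.535, 0.0353, 0.1219]
ee_rot: [-0.096, 0.995, -0.006, -0.005]
wrist_force: [-8.4, -1.1, 6.8]
grip_width: 0.0005
time: 13.7
tcp_pos: [0.5542, 0.0387, 0.1204]
ee_rot: [-0.097, 0.995, -0.008, -0.014]
wrist_force: [-25.6, -1.1, 21.4]
grip_width: 0.0009
t 13.7 tcp [0.5542 0.0387 0.1204] jaw deg 101.1 zdir [-0.026 -0.018 -1.   ] F [-25.6  -1.1  21.4] w 0.0009 q [ 0.07  0.82 -0.39  1.85  0.53  0.61  1.1 ]
```

View pics/o.png

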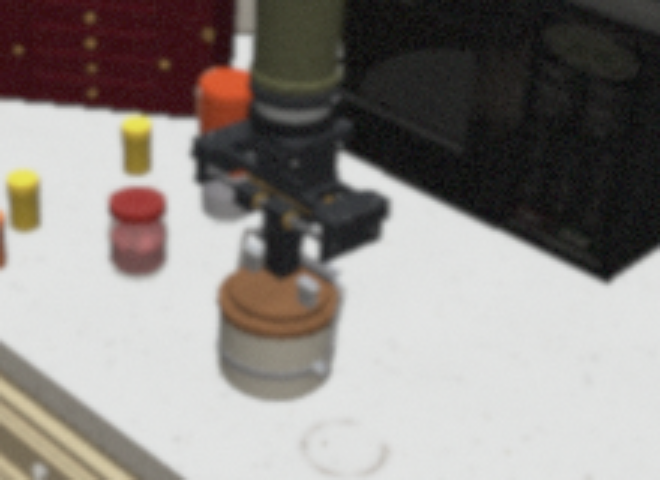

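The force climbed to about 25 N with the TCP within 1 mm of where I expect the bail's stop. I'll back off and check.

```bash
python3 -m jog '[[[-10,-2,3,0],[-20,-4,10,0],[-25,-5,45,0],[-45,-9,85,0],[-80,-16,100,0]]]' 0; python3 -m jog '[[[-35,-5,5,0],[-70,-5,10,0],[-70,-5,10,0]]]' 0
python3 - <<'E'
from h import *
st()
for c in ["scene","wrist"]:
  im=arm.grab_frame(c);cv2.imwrite(f"pics/p_{c}.png",cv2.resize(im[140:240,220:340,::-1],None,fx=5,fy=5,interpolation=cv2.INTER_CUBIC) if c=="scene" else im[:,:,::-1])
  for n in ["lid_edge","lid_top","bail_bar","bail_pivot"]:
    print(c,n,[(np.round(d["at"],4),round(d["confidence"],2)) for d in arm.pinpoint(n,c)])
for a in [1.5,1.69,1.76]:
  for y in (-.045,.045):
    f=-.09*np.cos(a);z=.034+.09*np.sin(a)
    print(a,y,proj((.553+.98*f-.196*y,.0385+.196*f+.98*y,z),"scene"))
E
```

```text
time: 14.17
tcp_pos: [0.4796, 0.0247, 0.2238]
ee_rot: [-0.096, 0.995, -0.006, -0.008]
wrist_force: [1.2, -0.1, 0.1]
grip_width: 0.0003
time: 14.42
tcp_pos: [0.4032, 0.0182, 0.2348]
ee_rot: [-0.097, 0.995, -0.008, -0.01]
wrist_force: [-0.4, -0.2, -0.3]
grip_width: 0.0003
t 14.42 tcp [0.4032 0.0182 0.2348] jaw deg 101.2 zdir [-0.019 -0.018 -1.   ] F [-0.4 -0.2 -0.3] w 0.0003 q [ 0.17  0.48 -0.5   2.19  0.43  0.59  1.12]
scene lid_edge [(array([0.4964, 0.0249, 0.0826]), 0.58)]
scene lid_top [(array([0.5501, 0.0362, 0.0932]), 0.65)]
scene bail_bar [(array([0.5666, 0.0407, 0.1222]), 0.52)]
scene bail_pivot [(array([0.5524, 0.0428, 0.0328]), 0.88)]
wrist lid_edge []
wrist lid_top [(array([0.5473, 0.0393, 0.0963]), 0.79)]
wrist bail_bar [(array([0.5666, 0.0409, 0.1191]), 0.48)]
wrist bail_pivot []
1.5 -0.045 [282.7 194.1]
1.5 0.045 [260.4 179.3]
1.69 -0.045 [287.5 192. ]
1.69 0.045 [265.1 177.3]
1.76 -0.045 [289.2 191.4]
1.76 0.045 [266.8 176.9]
```

View pics/p_scene.png

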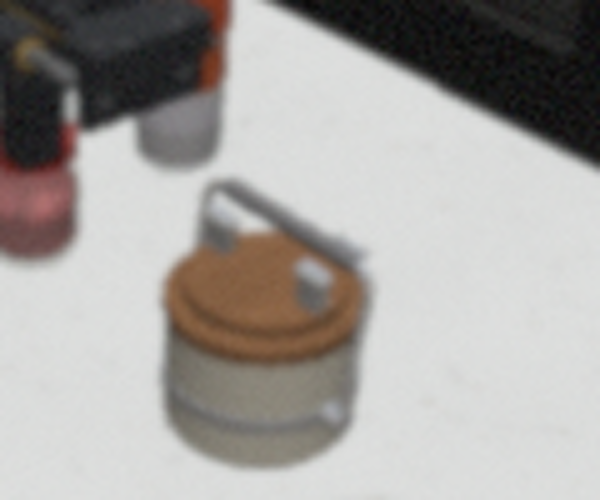

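View pics/p_wrist.png

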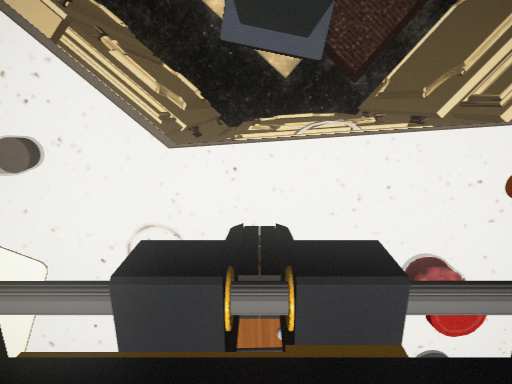

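The scene view shows the bar behind both cams, running from about (265,177) to (291,191). That is near the home projection, so I'll fit the angle more precisely.

Run:
```python
from h import *
for c in ["scene","top"]:
  im=arm.grab_frame(c)
  r=arm.trace("bail_bar",c)
  print(c,[(round(d["confidence"],2),d["mask"].sum()) for d in r])
  print(c,[(np.round(d["at"],4),round(d["confidence"],2)) for d in arm.pinpoint("bail_bar",c)])
  x0,y0=(225,160) if c=="scene" else (235,140)
  sub=im[y0:y0+75,x0:x0+100,::-1]
  big=cv2.resize(sub,None,fx=8,fy=8,interpolation=cv2.INTER_CUBIC)
  for a,col in [(1.62,(0,0,255)),(1.69,(0,255,255)),(1.76,(0,255,0))]:
    P=[]
    for y in (-.052,.052):
      f=-.09*np.cos(a);z=.034+.09*np.sin(a)
      P.append(tuple(((proj((.553+.98*f-.196*y,.0385+.196*f+.98*y,z),c)-[x0,y0])*8+4).astype(int).tolist()))
    cv2.line(big,P[0],P[1],col,1)
  cv2.imwrite(f"pics/q_{c}.png",big[:600,:800])
```

```text
scene [(0.61, np.int64(208))]
scene [(array([ 0.4527, -0.2489,  0.0022]), 0.48)]
top [(0.67, np.int64(223))]
top [(array([0.5663, 0.0386, 0.1184]), 0.63)]
```

View pics/q_scene.png

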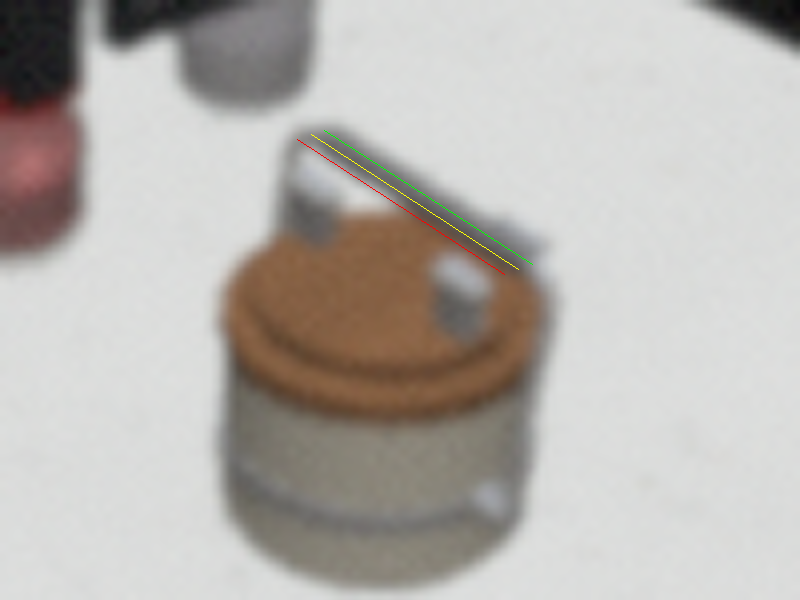

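View pics/q_top.png

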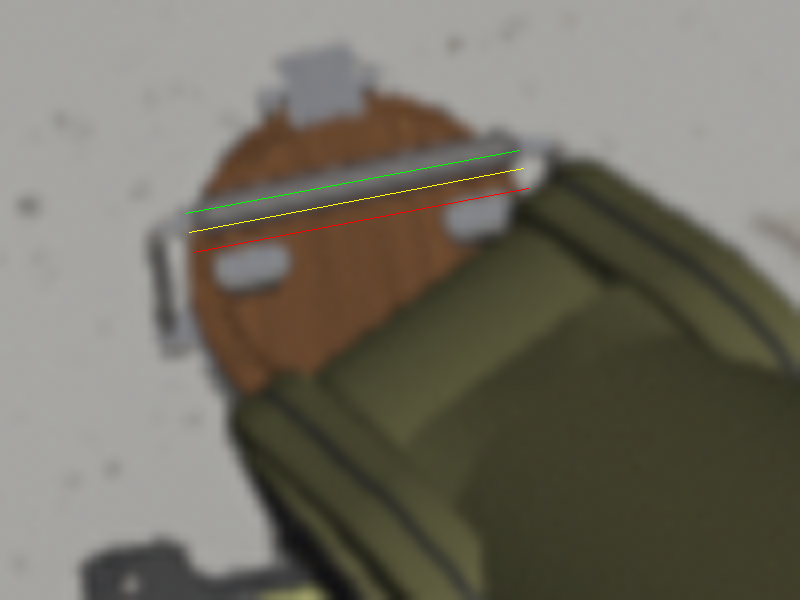

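Both overlays put the bar on the 1.76 rad line (in the top view it runs just past it), clearly behind both cams. The gripper is clear, so I'm handing the job in.

Run:
```python
from h import *
st()
arm.grab_frame("scene")
for n in ["salt","jam_jar"]: print(n,[(np.round(d["at"],3),round(d["confidence"],2)) for d in arm.pinpoint(n,"scene")])
print(arm.job_done())
```

```text
t 15.22 tcp [0.4097 0.0197 0.2338] jaw deg 101.1 zdir [-0.015 -0.014 -1.   ] F [0.5 0.4 0.9] w 0.0007 q [ 0.17  0.49 -0.5   2.17  0.43  0.59  1.12]
salt [(array([ 0.455, -0.249,  0.003]), 0.9)]
jam_jar [(array([0.514, 0.248, 0.001]), 0.91), (array([ 0.456, -0.249,  0.001]), 0.24)]
the job is handed in; nothing more can be done
None
```

I stood the silver tin in the canister, shut the lid over it and pushed the wire bail over the cams to its stop. I handed the job in at about 15 s of the 64 s; no verdict is reported.

- **Tin:** the wrist camera showed it standing inside, a few millimetres off the canister's centre. I couldn't see it again once the lid was shut.
- **Lid:** the fingers stopped at the shut height (tip at z 0.096) with 67 N on the wrist. Later pictures show the lid flat.
- **Bail:** it stopped against about 25 N. In the scene and top pictures the bar lies behind both cams on the 1.76 rad line, slightly past it in the top view. The position estimates put it a little lower, at about 1.73 rad, still above the 1.69 needed.
- **Bystanders:** the salt shaker and jam jar measured within about 5 mm of where they started, about the networks' error.
- **Gripper:** it was clear of everything, with the wrist force near zero.

One late network reading for the bail bar was plainly wrong, landing on the salt shaker, so I ignored it.

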